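Ready the detent ball for the window latch

ROBOT

A 6-joint arm with a two-finger parallel gripper is mounted at the origin on the work surface. World frame = base frame: x ahead of the robot, y to its left, z up, the work surface at z = 0. Lengths are in m, angles in rad, forces in N, time in s.
With the tool pointing down it reaches from about 0.25 to 0.725 m from the base axis. Payload 4 kg.
Tool frame: the origin (TCP) lies midway between the tips of the shut fingers; the grasp point (between the pads) lies 19 mm behind it; z points along the fingers, y is the line along which they close (so a half turn about z gives the same grasp; the last joint's range is limited). The gripper opens to 85 mm and grips with 20 to 120 N. Pads are 22 mm wide; open, the fingers measure 114 mm over their backs; the gripper's body (76 mm by 85 mm) begins 54 mm behind the grasp point. The pads swing forward as they close: fully open they stand 13 mm farther back than shut.
Start: joints at [-1.25, 0.241, 0.005, 1.335, 0, 1.571], TCP at [0.158, -0.474, 0.231] pointing down, gripper open.
Joint ranges: [-2.72, 2.72], [-1.05, 1.87], [-1.09, 1.28], [-1.99, 2.15], [-1.42, 1.44], [-3.14, 3.14]. Speed limits (rad/s): [2.79, 2.79, 3.14, 3.14, 3.14, 3.14].

INTERFACE

Orientations are given as a unit quaternion [x, y, z, w].
In Python, from workcell import monitor, vision, job gives the robot as it stands.
- The arm moves only by the tool move_arm, never from a script. Its argument "moves" is a list that holds one entry, the list of rows, each a list of 5 numbers: the shift along the world's x, y, z in m, then the turn about the world's z in degrees, then the opening in per cent of the stroke, from 0 (shut) to 100 (fully open). In form: [[[x, y, z, turn, gripper], ...]]. A call has 1 to 5 rows; each row is the pose to reach, as a shift and turn from the pose commanded when the call began; what a row does not reach only later rows make up. A row lasts 1/8 s, in which the tool goes at most 62.5 mm and 10.7 degrees, less where a joint would pass 70% of its speed; a pose out of reach is approached as far as the arm can. A call with a gripper value outside its range is refused whole. The fingers move at their own pace and stop on an object; the grip force is fixed at half the most. Time passes only in rows, so rows that repeat a pose let the fingers close. It gives the time, the measured TCP pose, the force, the opening and the grip force at its end, in the units of the state.
- monitor.get_obs(): the state, without advancing time (a new reading comes with each control period).
- vision.camera(name): name is "side" or "top"; returns a dict with "color" (480x640x3 uint8, red, green, blue), "camera_matrix" (3x3 intrinsics, pixels), "eye" and "attitude" of the camera in the world. Camera axes: x right, y up, looking along -z (the intrinsics and any distortion apply to the point x, -y, -z); pixel columns grow to the right and rows downward; lengths in m; the calibration is good to about 2 mm. A picture is of the moment at which its call begins. There is no depth.
- job.job_done(): hands the job in; it is judged then, once.
The state is a dict: "clock": time; "joint_pos": joint angles; "joint_vel": joint speeds; "tau": joint torques, N m; "eef_pos": TCP position; "tool_rot": TCP orientation; "ft_force": force on the tool from outside, world axes, zero at the start; "ft_torque": the same for the moment, N m; "grip_width": finger opening in m; "grasp_force": force on a finger pad.
Only numpy, scipy, OpenCV 4.12 (cv2) and the standard library are available. Lean on these libraries where they do the work, as an engineer would, in place of code of your own. Each camera call takes 0.05 s, during which the arm holds its last target. There are 200 camera calls.

TASK

Refit a window latch's detent ball: first set the latch lever straight up, which opens the way in under the filling cup, and leave it there. Then lift the dish by its handle with the loose steel ball lying in it and, keeping the dish level and the ball in the middle hollow all the way (it rolls easily, so move smoothly and let it settle near the centre), turn it about a quarter turn so that its pouring lip points squarely at the latch from the cup's side, with the end of the lip a little above the cup and not touching it. Do not tip the ball in and do not put the dish down: finish still holding the dish there, steady and level, and leave the other hardware on the table alone.

Things in the scene. Friction and masses are not known exactly. Their poses are not given: they have to be found in the camera images.
- latch: Window latch fixed to the table: plate 100 x 120 x 8 mm (x by y), grey housing at x -40 to 16, 66 wide, top 40 high; at x 38 to 46 mm a cheek 30 mm wide, top 42 mm, the lever between. Origin: centre of the underside. x points from the cup's side to the lever's side, z up; robot on its -x side. Yaw within 0.2 rad of world. It is left or right of the robot's centre line, the dish on the other side.
- cup (a point): Centre of the mouth of the brass filling cup on the latch's housing: 30 mm outer diameter at the mouth, 50 mm above the table, at x = -20 mm, y = 0 in the latch frame.
- lever (a joint): Angle of the latch lever; the hinge lies along the latch's x axis. 0 = leaning 60 degrees from upright towards the latch's +y; grows as the lever rises; 1.047 = straight up; stop at 2.094 (60 degrees towards -y). Starts between 0 and 0.65. Stiff hinge (about 0.1 N m friction): it stays where it is left.
- lever_grip (a point): Centre of the cross grip at the lever's end: a steel cylinder 20 mm in diameter and 24 mm long, lying along the latch's x (the hinge's direction), free on all sides, on a 10 mm rod. 85 mm from the hinge axis, and always at x = 30 mm in the latch frame.
- lever_hinge (a point): Point on the lever's hinge axis in the lever's plane: x = 30 mm, y = 0, 32 mm above the table in the latch frame.
- dish: Loose round steel dish, about 0.2 kg, 120 mm diameter, rim 25 mm high, on a 72 mm foot. Origin: centre of its underside, z up. Inside, a nearly flat middle hollow of 30 mm radius, then steeper slopes to the rim. Pouring lip along +x; bail handle over the middle on posts at y = +-58 mm. At the start its x points to world +y within 0.2 rad: about a quarter turn anticlockwise from the latch's x.
- dish_handle (a point): Centre of the dish's wooden grip, right above the dish's centre, 105 mm above its underside: a straight block 70 mm long along the dish's y, 14 mm thick along its x, 22 mm high. The 70 mm long sides are the ones to pinch from above. There are 75 mm of free height between it and the ball's top.
- dish_lip (a point): End of the dish's pouring lip: a trough 26 mm wide and 31 mm high above the underside; this point is on its floor at x = 90 mm, y = 0, z = 25 mm in the dish frame (the lip ends at 95 mm; its underside is 3 mm below the point).
- dish_middle (a point): Centre of the dish's inner floor, 9 mm above its underside.
- ball_center (a point): Centre of the loose dark steel ball, 20 mm diameter, 33 g, lying in the dish's middle hollow. It rolls freely: jerks or a tilt of a few degrees set it rolling, and it swings a while before it settles.
- crank: Bystander: steel window crank lying on the table, 48 mm round base with an arm to 97 mm, 26 to 30 mm high; origin under its round base.
- jar: Bystander: closed glass jar with steel cap, 60 mm diameter, 75 mm high; origin under its centre.
- screwdriver: Bystander: screwdriver lying on the table, 200 mm long along its x, about 26 mm thick; origin under its middle.
Things that resemble listed ones, but are neither listed nor needed, are in the scene too. What is shaped like the dish but orange, pink or purple is not meant.

How it is judged:
On the way, in this order (a step that is already met when the one before it is completed fails the run):
1. the lever stands straight up (within 7 degrees) while the dish still stands on the table (value of joint lever between 0.927 and 1.167 rad and height (world z) of dish below 0.01 m), for 0.2 s.
2. the dish is lifted clear of the table in the fingers, with the ball in it (height (world z) of dish above 0.025 m and contact force between the fingers and dish above 1 N and horizontal distance between ball_center and dish_middle below 0.03 m), for 0.2 s.
At the end, for the whole second after the job is handed in: Dish held by the fingers alone, level within 5 degrees and still; its lip within 10 degrees of the latch's x axis, on the cup's side, its end within 20 mm sideways of the cup and 6 to 60 mm above its mouth; ball within 22 mm of the dish's centre; lever straight up within 7 degrees (value of joint lever between 0.927 and 1.167 rad and horizontal distance between dish_lip and cup below 0.02 m and z of dish_lip in the frame of cup between 0.006 and 0.06 m and angle between the x axis of dish and the x axis of latch, either way round below 0.175 rad and x of dish in the frame of latch below -0.06 m and angle between dish's own z axis and vertical below 0.087 rad and horizontal distance between ball_center and dish_middle below 0.022 m and z of ball_center in the frame of dish below 0.026 m and contact force between ball and dish above 0.05 N and contact force between the fingers and dish above 1 N and contact force between dish and latch below 0.2 N and contact force between dish and table below 0.2 N and linear speed of dish below 0.03 m/s); the arm keeps its last pose, push and grip.
It fails at once if the ball leaves the middle hollow of the dish (more than 32 mm from its centre) (distance between ball_center and dish_middle above 0.034 m).
It fails at once if the dish tips more than 12 degrees (angle between dish's own z axis and vertical above 0.21 rad).
It fails at once if the crank is disturbed (moved more than 20 mm) (distance of crank from where it was at the start of the episode above 0.02 m).
It fails at once if the jar is disturbed (moved more than 20 mm) (distance of jar from where it was at the start of the episode above 0.02 m).
It fails at once if the screwdriver is disturbed (moved more than 20 mm) (distance of screwdriver from where it was at the start of the episode above 0.02 m).
It also fails if it takes over 64 s, if anything falls off the work surface, if the arm or the gripper's body presses on something with over 40 N, if the wrist force passes 120 N, or if a joint passes its speed limit or range.

## Working session

There is one attempt and no reset: what is moved stays moved. The work goes in short steps, Python scripts to look and compute and a tool call to move; the robot and the scene stay as the last step left them, time stands still between calls to the robot, and variables do not carry over. Pictures are saved under pics/ and viewed, at most 10 in all, crops included, and the job is handed in when it is done.

Besides the shell and the picture viewer there is one more tool, called after "Emit:" as name([rows], argument=value, ...), one row to a line, values as JSON. move_arm: Moves the arm, as the interface text tells. Its arguments: {"type":"object","properties":{"moves":{"type":"array","items":{"type":"array","items":{"type":"array","items":{"type":"number"}}}}},"required":["moves"]}

```bash
mkdir -p pics; cat > h.py <<'E'
import numpy as np, cv2, json
from scipy.spatial.transform import Rotation as R
from workcell import monitor, vision, job
def snap(name,fn):
    c=vision.camera(name); cv2.imwrite(f'pics/{fn}.png',c['color'][:,:,::-1])
    d={k:np.array(v).tolist() for k,v in c.items() if k!='color'}
    json.dump(d,open(f'pics/{fn}.json','w')); return c
def cam(fn):
    d=json.load(open(f'pics/{fn}.json')); A=np.array(d['attitude'])
    M=A if A.shape==(3,3) else R.from_quat(A).as_matrix()
    return np.array(d['camera_matrix']),np.array(d['eye']),M,d
def px2w(fn,u,v,z):
    K,e,M,_=cam(fn); r=np.linalg.inv(K)@[u,v,1]; r=M@[r[0],-r[1],-r[2]]
    return (e+r*(z-e[2])/r[2]).round(4)
def w2px(fn,p):
    K,e,M,_=cam(fn); q=M.T@(np.array(p)-e); q=K@[q[0],-q[1],-q[2]]; return (q[:2]/q[2]).round(1)
def crop(fn,out,u0,v0,w,h,s):
    im=cv2.imread(f'pics/{fn}.png')[v0:v0+h,u0:u0+w]
    cv2.imwrite(f'pics/{out}.png',cv2.resize(im,None,fx=s,fy=s,interpolation=cv2.INTER_CUBIC))
E
python3 - <<'E'
from h import *
for n in('top','side'):
    snap(n,n+'0'); print(n,cam(n+'0')[3])
o=monitor.get_obs(); print(o['clock'],o['eef_pos'],o['tool_rot'],o['grip_width'])
E
```

```text
top {'camera_matrix': [[532.9984263031445, 0.0, 318.84365471196253], [0.0, 532.9984263031445, 242.16257618385603], [0.0, 0.0, 1.0]], 'eye': [0.5076504393954031, 0.013415073025935984, 1.2644669722310042], 'attitude': [0.019196632381032076, -0.02373182957271496, -0.701312536565497, 0.7122001232985204]}
side {'camera_matrix': [[563.2639480427611, 0.0, 325.63792413386375], [0.0, 563.2639480427611, 241.9076908847408], [0.0, 0.0, 1.0]], 'eye': [0.31970343594368356, -0.8606641205905434, 0.928028860226755], 'attitude': [0.39537590728464533, -0.057324198374495795, -0.14206618032179594, 0.9056539232114772]}
0.1 [ 0.15749289 -0.47395099  0.23048231] [ 9.87162169e-01  1.59718275e-01 -1.40751607e-04 -9.51476879e-04] 0.08556794187794046
```

View pics/top0.png

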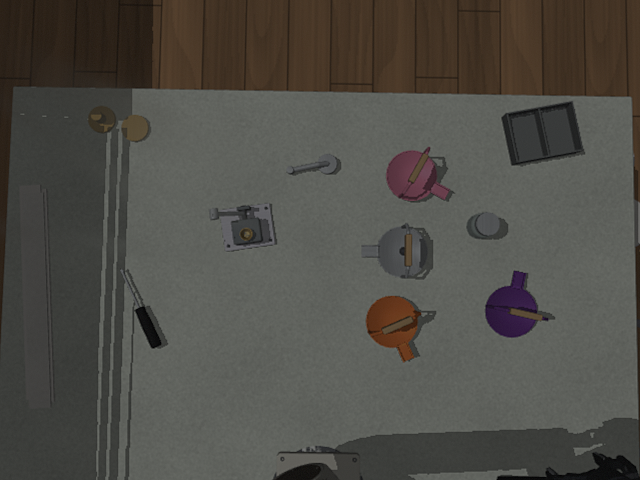

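View pics/side0.png

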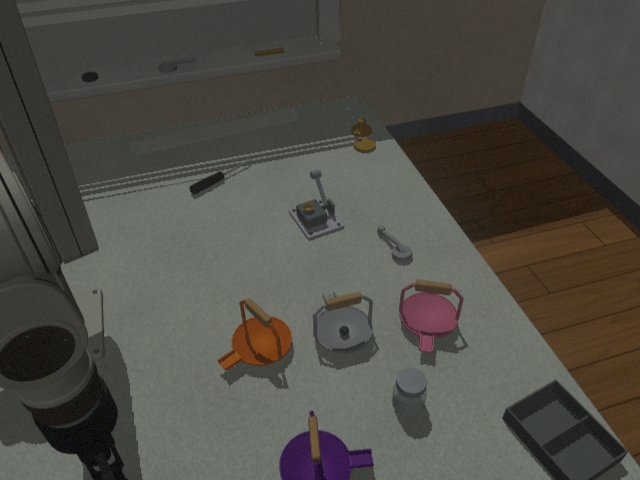

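The top view shows the latch at about (248,228), with its lever leaning left (+y) and the grip at (214,213). The grey dish is at (405,250), with its lip pointing left. Orange, pink and purple decoys surround it. I'll enlarge both.

```bash
python3 - <<'E'
from h import *
im=cv2.imread('pics/top0.png')
a=cv2.resize(im[190:270,200:290],None,fx=6,fy=6,interpolation=cv2.INTER_CUBIC)
b=cv2.resize(im[210:290,355:445],None,fx=6,fy=6,interpolation=cv2.INTER_CUBIC)
cv2.imwrite('pics/c0.png',cv2.resize(cv2.convertScaleAbs(np.vstack([a,b])[:, :],alpha=1.4),None,fx=.62,fy=.62) if 0 else cv2.convertScaleAbs(cv2.resize(np.hstack([a,b]),(800,356)),alpha=1.5))
im=cv2.imread('pics/side0.png')
a=cv2.resize(im[160:245,280:360],(376,400),interpolation=cv2.INTER_CUBIC)
b=cv2.resize(im[280:365,300:380],(376,400),interpolation=cv2.INTER_CUBIC)
cv2.imwrite('pics/c1.png',cv2.convertScaleAbs(np.hstack([a,b]),alpha=1.5))
E
```

```text
(no output)
```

View pics/c0.png

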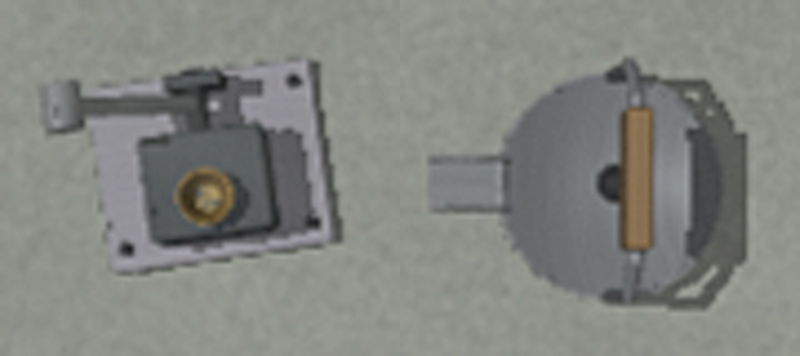

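View pics/c1.png

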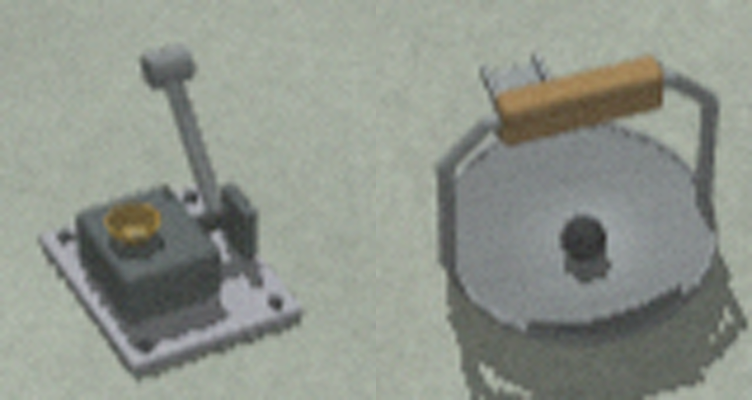

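```bash
python3 - <<'E'
from h import *
C=[px2w('top0',u,v,.008)[:2] for u,v in((225.4,251.2),(276.5,244),(270.9,203.5),(220.9,210.2))]
C=np.array(C);print(C, C.mean(0),[np.linalg.norm(C[i]-C[i-1]) for i in range(4)])
ed=(C[3]-C[0])+(C[2]-C[1]); print('yawx',np.arctan2(ed[1],ed[0]))
ed=(C[0]-C[1])+(C[3]-C[2]); print('yawy',np.arctan2(-ed[0],ed[1]))
print('cup',px2w('top0',246.6,234,.05), px2w('side0',280+132/4.7,160+217/4.7,.05))
def tri(a,b):
    A=[];bb=[]
    for fn,(u,v) in(('top0',a),('side0',b)):
        p=px2w(fn,u,v,0.);e=cam(fn)[1];d=(p-e)/np.linalg.norm(p-e);P=np.eye(3)-np.outer(d,d);A.append(P);bb.append(P@e)
    return np.linalg.lstsq(np.vstack(A),np.hstack(bb),rcond=None)[0].round(4)
print('grip',tri((213.7,213.8),(315.7,174)))
h=[px2w('top0',*p,.116) for p in((408.3,250),(409.4,234.3),(407.7,265.8))];print('handle',h, px2w('side0',343.4,301.3,.105))
d=h[1]-h[2];print('dish yaw from handle', np.arctan2(d[1],d[0])+np.pi/2-0, np.linalg.norm(d))
print('lip',px2w('top0',361.5,251.2,.028)); print('ball',tri((355+210/4.444,210+183/4.45),(344.5,330.4)))
print('jar',px2w('top0',487,226,.075),'pink',px2w('top0',412,176,.02),'orange',px2w('top0',394,321,.02),px2w('top0',398,326,.105))
E
```

```text
[[0.5593 0.2258]
 [0.5782 0.1058]
 [0.6741 0.121 ]
 [0.6563 0.2389]] [0.616975 0.172875] [np.float64(0.09788059051722152), np.float64(0.12147925748867582), np.float64(0.09709711633205179), np.float64(0.1192361103022067)]
yawx 0.1456689792662289
yawy 0.15305992816373243
cup [0.5976 0.1714 0.05  ] [0.5966 0.1784 0.05  ]
grip [0.6366 0.239  0.0963]
handle [array([ 0.5636, -0.1868,  0.116 ]), array([ 0.5976, -0.189 ,  0.116 ]), array([ 0.5295, -0.1857,  0.116 ])] [ 0.5627 -0.1855  0.105 ]
dish yaw from handle 1.5223760533493222 0.06817990906418112
lip [ 0.5634 -0.0933  0.028 ]
ball [ 0.5652 -0.1895  0.0193]
jar [ 0.6223 -0.3706  0.075 ] pink [ 0.7432 -0.2114  0.02  ] orange [ 0.4028 -0.1712  0.02  ] [ 0.3994 -0.1673  0.105 ]
```

The plate measures 97–98 × 119–121 mm, and the cup and lever radius agree with the spec. Latch: centre about (0.6175, 0.173), yaw 0.15. Lever grip: about (0.638, 0.236, 0.093), which is 44° off upright. Dish: (0.5635, -0.187), yaw about 1.54. I'll swing towards the lever with a positive turn.

Emit:
move_arm([
  [[0.024,0.036,0.004,10,100],[0.048,0.072,0.008,20,100],[0.072,0.108,0.012,30,80],[0.096,0.144,0.016,40,60],[0.12,0.18,0.02,50,50]],
])

```text
clock: 0.72
eef_pos: [0.278, -0.2931, 0.2511]
tool_rot: [0.826, 0.564, -0.0, -0.0]
ft_force: [0.6, -0.8, 1.0]
grip_width: 0.0424
grasp_force: 0.0
```

```bash
cat > s.py <<'E'
from h import *
o=monitor.get_obs(); r=R.from_quat(o['tool_rot']).as_matrix()
print(o['clock'],'tcp',o['eef_pos'].round(4),'yawY',np.arctan2(r[1,1],r[0,1]).round(3),'tilt',r[:,2].round(3),'j',o['joint_pos'].round(3),'w',o['grip_width'].round(4),'g',o['grasp_force'],'F',o['ft_force'].round(1))
E
python3 s.py
```

```text
Traceback (most recent call last):
  File "s.py", line 3, in <module>
    print(o['clock'],'tcp',o['eef_pos'].round(4),'yawY',np.arctan2(r[1,1],r[0,1]).round(3),'tilt',r[:,2].round(3),'j',o['joint_pos'].round(3),'w',o['grip_width'].round(4),'g',o['grasp_force'],'F',o['ft_force'].round(1))
                                                                                                                                                  ^^^^^^^^^^^^^^^^^^^^^
AttributeError: 'float' object has no attribute 'round'
```

```bash
sed -i "s/o\['grip_width'\].round(4)/o['grip_width']/" s.py; python3 s.py
```

```text
0.725 tcp [ 0.278  -0.2931  0.2511] yawY -0.372 tilt [-0.     0.001 -1.   ] j [-0.812  0.042 -0.178  1.352  0.     1.131] w 0.042439909173558485 g 0.0 F [ 0.6 -0.8  1. ]
```

Joint 6 has the expected sign, so I'll keep turning that way.

Emit:
move_arm([
  [[0.03,0.044,-0.004,10,50],[0.06,0.088,-0.008,20,50],[0.09,0.132,-0.012,30,50],[0.12,0.176,-0.016,40,50],[0.15,0.22,-0.02,50,50]],
])

```text
clock: 1.35
eef_pos: [0.4282, -0.0729, 0.231]
tool_rot: [0.51, 0.86, -0.0, -0.0]
ft_force: [1.2, -0.1, -0.7]
grip_width: 0.0429
grasp_force: 0.0
```

Emit:
move_arm([
  [[0.03,0.044,-0.004,10,50],[0.06,0.088,-0.008,20,50],[0.09,0.132,-0.012,30,50],[0.12,0.176,-0.016,40,50],[0.15,0.22,-0.02,50,50]],
])

```text
clock: 1.98
eef_pos: [0.5782, 0.147, 0.2106]
tool_rot: [0.098, 0.995, -0.0, -0.0]
ft_force: [0.6, -0.1, -0.1]
grip_width: 0.0422
grasp_force: 0.0
```

Emit:
move_arm([
  [[0.03,0.044,-0.01,10,50],[0.06,0.089,-0.025,20,50],[0.06,0.089,-0.04,20,50],[0.06,0.089,-0.04,20,50]],
])

```text
clock: 2.48
eef_pos: [0.6359, 0.2338, 0.1683]
tool_rot: [-0.073, 0.997, -0.001, -0.003]
ft_force: [-0.1, -0.9, -0.3]
grip_width: 0.043
grasp_force: 0.0
```

```bash
python3 s.py; python3 - <<'E'
from h import *
snap('side','s1'); snap('top','t1')
a=cv2.imread('pics/s1.png')[100:250,240:390]; b=cv2.imread('pics/t1.png')[150:300,150:300]
cv2.imwrite('pics/c2.png',cv2.convertScaleAbs(cv2.resize(np.hstack([a,b]),(800,400),interpolation=cv2.INTER_CUBIC),alpha=1.4))
print(w2px('s1',(.638,.236,.093)))
E
```

```text
2.475 tcp [0.6359 0.2338 0.1683] yawY 1.717 tilt [-0.006 -0.003 -1.   ] j [ 0.353  0.638  0.454  1.393 -0.     0.207] w 0.04298796813949495 g 0.0 F [-0.1 -0.9 -0.3]
[317.  175.6]
```

View pics/c2.png

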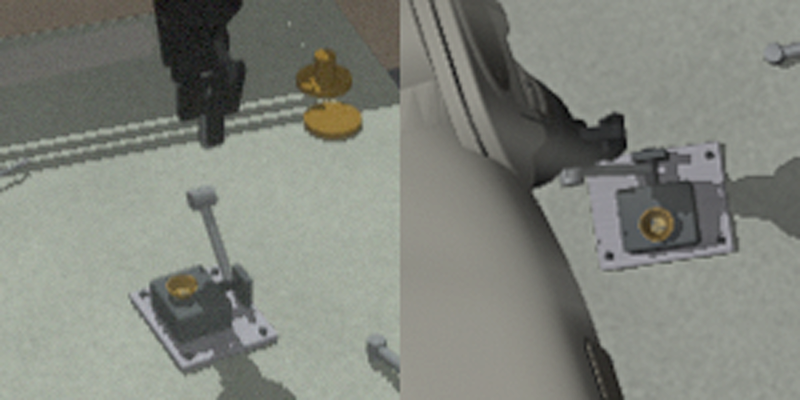

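The fingers are above the lever grip, which is at crop (201,198), and open on both sides of it. Next I'll go down around it.

Emit:
move_arm([
  [[0,0.001,-0.03,0,50],[0,0.001,-0.055,0,50],[0,0.001,-0.075,0,50],[0,0.001,-0.085,0,50],[0,0.001,-0.085,0,50]],
])

```text
clock: 3.2
eef_pos: [0.6376, 0.2347, 0.0871]
tool_rot: [-0.073, 0.997, 0.0, 0.0]
ft_force: [-0.0, -0.3, -0.1]
grip_width: 0.0428
grasp_force: 0.0
```

```bash
python3 s.py; python3 - <<'E'
from h import *
snap('side','s2'); a=cv2.imread('pics/s2.png')[140:240,260:360]
cv2.imwrite('pics/c3.png',cv2.convertScaleAbs(cv2.resize(a,(500,500),interpolation=cv2.INTER_CUBIC),alpha=1.5))
E
```

```text
3.2 tcp [0.6376 0.2347 0.0871] yawY 1.716 tilt [ 0.  0. -1.] j [ 0.353  0.681  0.317  1.206 -0.     0.208] w 0.04276093459031186 g 0.0 F [-0.  -0.3 -0.1]
```

View pics/c3.png

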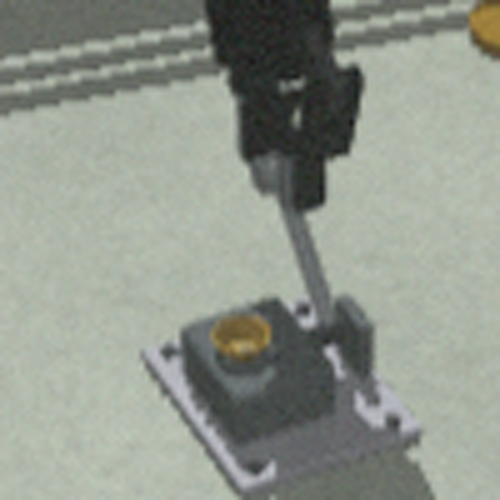

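The grip is between the fingers, crop (270,170). I'll swing the lever up along its arc, then close to centre it.

Emit:
move_arm([
  [[0.001,-0.006,0.005,0,50],[0.002,-0.013,0.01,0,50],[0.003,-0.02,0.014,0,50],[0.0045,-0.028,0.018,0,50],[0.006,-0.036,0.02,0,50]],
])

```text
clock: 3.88
eef_pos: [0.6438, 0.204, 0.1112]
tool_rot: [-0.075, 0.997, 0.005, 0.002]
ft_force: [-7.7, 11.3, 17.6]
grip_width: 0.0426
grasp_force: 9.5
```

Emit:
move_arm([
  [[0.001,-0.007,0.002,0,50],[0.002,-0.014,0.004,0,50],[0.0035,-0.022,0.005,0,50],[0.0035,-0.022,0.005,0,40],[0.0035,-0.022,0.005,0,30]],
])

```text
clock: 4.5
eef_pos: [0.6485, 0.1815, 0.1224]
tool_rot: [-0.074, 0.997, 0.005, 0.005]
ft_force: [-14.0, 4.0, 35.5]
grip_width: 0.0258
grasp_force: 14.3
```

Emit:
move_arm([
  [[0,0,0,0,25],[0,0,0,0,22],[0,0,0,0,15],[0,0,0,0,15]],
])

```text
clock: 5.0
eef_pos: [0.6498, 0.1781, 0.1177]
tool_rot: [-0.073, 0.997, 0.001, 0.005]
ft_force: [-3.5, 0.3, 17.1]
grip_width: 0.0165
grasp_force: 58.5
```

```bash
python3 s.py
```

```text
5.0 tcp [0.6498 0.1781 0.1177] yawY 1.717 tilt [ 0.009  0.003 -1.   ] j [0.267 0.641 0.327 1.247 0.    0.121] w 0.016512667439236087 g 58.50751519203186 F [-3.5  0.3 17.1]
```

The grip is pinched and centred at y≈0.178. I'll open, lift and check.

Emit:
move_arm([
  [[0,0,0.006,0,30],[0,0,0.01,0,60],[0,0,0.03,0,60],[0,0,0.07,0,60],[-0.02,-0.03,0.11,0,60]],
])

```text
clock: 5.62
eef_pos: [0.6273, 0.1483, 0.2205]
tool_rot: [-0.074, 0.997, -0.0, -0.001]
ft_force: [0.3, -0.8, -0.2]
grip_width: 0.051
grasp_force: 0.0
```

Emit:
move_arm([
  [[-0.01,-0.05,0,0,70],[-0.015,-0.1,0,0,85],[-0.02,-0.15,0,0,100],[-0.025,-0.2,0,0,100]],
])

```text
clock: 6.12
eef_pos: [0.6015, -0.0544, 0.2208]
tool_rot: [-0.073, 0.997, -0.0, -0.001]
ft_force: [0.7, 0.1, 1.1]
grip_width: 0.0854
grasp_force: 0.0
```

```bash
python3 s.py; python3 - <<'E'
from h import *
snap('side','s3');snap('top','t3'); a=cv2.imread('pics/s3.png')[160:245,280:360]; b=cv2.imread('pics/t3.png')[190:270,200:290]
cv2.imwrite('pics/c4.png',cv2.convertScaleAbs(np.hstack([cv2.resize(a,(376,400),interpolation=cv2.INTER_CUBIC),cv2.resize(b,(424,400),interpolation=cv2.INTER_CUBIC)]),alpha=1.5))
h=np.array([.6472,.1775,.117])
for fn in('s3','t3'): print(w2px(fn,h))
E
```

```text
6.125 tcp [ 0.6015 -0.0544  0.2208] yawY 1.717 tilt [-0.001 -0.    -1.   ] j [-9.000e-02  4.560e-01  2.870e-01  1.403e+00 -1.000e-03 -2.360e-01] w 0.0853751287298607 g 0.0 F [0.7 0.1 1.1]
[327.6 180.5]
[240.3 208.8]
```

View pics/c4.png

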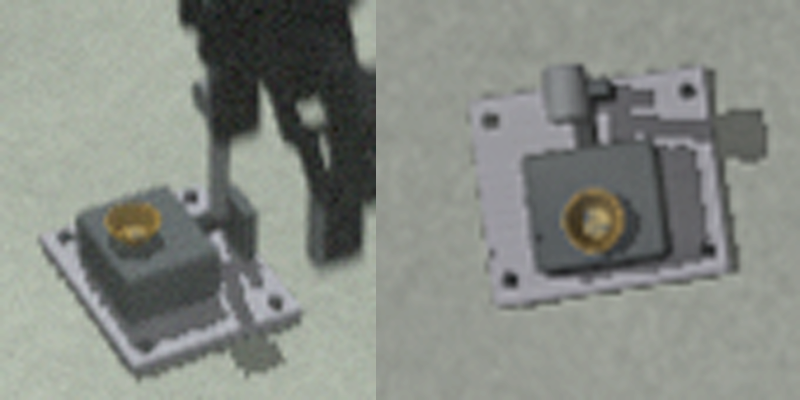

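The upright grip appears at about (239.9, 208.6) in the top image. The prediction was (240.3, 208.8), so the lever is straight up. Now the dish.

Emit:
move_arm([
  [[-0.01,-0.035,0,-3,100],[-0.02,-0.07,-0.005,-6,100],[-0.03,-0.105,-0.015,-9,100],[-0.039,-0.1345,-0.03,-10,100],[-0.039,-0.1345,-0.05,-10,100]],
])

```text
clock: 6.85
eef_pos: [0.5626, -0.189, 0.1708]
tool_rot: [0.016, 1.0, -0.0, -0.0]
ft_force: [-0.3, 0.4, 0.7]
grip_width: 0.0854
grasp_force: 0.0
```

Emit:
move_arm([
  [[0,0,-0.025,0,90],[0,0,-0.05,0,80],[0,0,-0.07,0,70],[0,0,-0.082,0,60],[0,0,-0.085,0,50]],
])

```text
clock: 7.48
eef_pos: [0.5627, -0.1866, 0.0854]
tool_rot: [0.014, 1.0, 0.0, -0.001]
ft_force: [0.1, -0.4, 0.8]
grip_width: 0.0427
grasp_force: 0.0
```

```bash
python3 s.py; python3 - <<'E'
from h import *
snap('side','s4');snap('top','t4'); a=cv2.imread('pics/s4.png')[230:370,270:410]; b=cv2.imread('pics/t4.png')[190:290,350:450]
cv2.imwrite('pics/c5.png',cv2.convertScaleAbs(np.hstack([cv2.resize(x,(400,400),interpolation=cv2.INTER_CUBIC) for x in(a,b)]),alpha=1.5))
E
```

```text
7.475 tcp [ 0.5627 -0.1866  0.0854] yawY 1.543 tilt [-0.002  0.001 -1.   ] j [-0.32   0.52   0.026  1.079 -0.    -0.292] w 0.04268808916809639 g 0.0 F [ 0.1 -0.4  0.8]
```

View pics/c5.png

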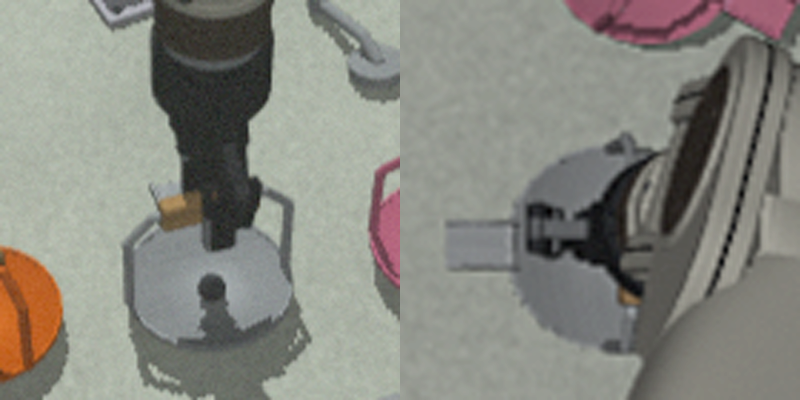

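The fingers straddle the wooden grip, side crop (180,212), and the ball is central. I'll close gently.

Emit:
move_arm([
  [[0,0,0,0,40],[0,0,0,0,32],[0,0,0,0,27],[0,0,0,0,24],[0,0,0,0,21]],
])

```text
clock: 8.2
eef_pos: [0.5631, -0.187, 0.0863]
tool_rot: [0.014, 1.0, 0.0, 0.0]
ft_force: [-0.7, -0.6, -0.3]
grip_width: 0.0177
grasp_force: 0.0
```

Emit:
move_arm([
  [[0,0,0,0,19],[0,0,0,0,17],[0,0,0,0,15],[0,0,0,0,12],[0,0,0,0,8]],
])

```text
clock: 8.82
eef_pos: [0.5632, -0.1871, 0.0864]
tool_rot: [0.014, 1.0, -0.0, 0.0]
ft_force: [-1.1, -1.4, 1.2]
grip_width: 0.0134
grasp_force: 58.7
```

Emit:
move_arm([
  [[0,0,0,0,5],[0,0,0,0,5],[0,0,0,0,5]],
])

```text
clock: 9.2
eef_pos: [0.5632, -0.1871, 0.0864]
tool_rot: [0.014, 1.0, -0.0, 0.0]
ft_force: [-0.7, -1.1, 2.2]
grip_width: 0.0132
grasp_force: 58.8
```

```bash
python3 s.py
```

```text
9.2 tcp [ 0.5632 -0.1871  0.0864] yawY 1.542 tilt [ 0. -0. -1.] j [-0.321  0.519  0.027  1.079 -0.    -0.292] w 0.013163287610320953 g 58.81368041038513 F [-0.7 -1.1  2.2]
```

Held at 13.2 mm opening and 59 N. I'll lift smoothly.

Emit:
move_arm([
  [[0,0,0.001,0,5],[0,0,0.003,0,5],[0,0,0.006,0,5],[0,0,0.01,0,5],[0,0,0.015,0,5]],
])

```text
clock: 9.82
eef_pos: [0.5632, -0.187, 0.1016]
tool_rot: [0.014, 1.0, 0.0, -0.0]
ft_force: [0.9, 0.4, -2.5]
grip_width: 0.0131
grasp_force: 58.3
```

Emit:
move_arm([
  [[0,0,0.006,0,5],[0,0,0.013,0,5],[0,0,0.02,0,5],[0,0,0.026,0,5],[0,0,0.031,0,5]],
])

```text
clock: 10.45
eef_pos: [0.5633, -0.187, 0.1328]
tool_rot: [0.014, 1.0, -0.0, 0.0]
ft_force: [0.0, -0.0, -2.4]
grip_width: 0.0132
grasp_force: 58.3
```

Emit:
move_arm([
  [[0,0,0.004,0,5],[0,0,0.007,0,5],[0,0,0.009,0,5],[0,0,0.009,0,5],[0,0,0.009,0,5]],
])

```text
clock: 11.08
eef_pos: [0.563, -0.1869, 0.1411]
tool_rot: [0.014, 1.0, 0.0, -0.0]
ft_force: [0.3, -0.0, -2.3]
grip_width: 0.0131
grasp_force: 58.3
```

```bash
python3 s.py; python3 - <<'E'
from h import *
snap('side','s5'); a=cv2.imread('pics/s5.png')[200:370,260:430]
cv2.imwrite('pics/c6.png',cv2.convertScaleAbs(cv2.resize(a,(600,600),interpolation=cv2.INTER_CUBIC),alpha=1.5))
# min-jerk path table
s=np.linspace(0,1,13*5+1)
f=10*s**3-15*s**4+6*s**5
g=f
for i in range(0,65,5): print([[round(float((f[i+k]-f[i])*-.054),4),round(float((f[i+k]-f[i])*.345),4),0,round(float((f[i+k]-f[i])*-79.8),1),5] for k in range(1,6)])
E
```

```text
11.075 tcp [ 0.563  -0.1869  0.1411] yawY 1.543 tilt [-0.  0. -1.] j [-0.321  0.475  0.106  1.203  0.    -0.292] w 0.013103895887014059 g 58.34732115268707 F [ 0.3 -0.  -2.3]
[[-0.0, 0.0, 0, -0.0, 5], [-0.0, 0.0001, 0, -0.0, 5], [-0.0, 0.0003, 0, -0.1, 5], [-0.0001, 0.0007, 0, -0.2, 5], [-0.0002, 0.0014, 0, -0.3, 5]]
[[-0.0001, 0.001, 0, -0.2, 5], [-0.0004, 0.0022, 0, -0.5, 5], [-0.0006, 0.0039, 0, -0.9, 5], [-0.0009, 0.006, 0, -1.4, 5], [-0.0013, 0.0084, 0, -2.0, 5]]
[[-0.0005, 0.0029, 0, -0.7, 5], [-0.001, 0.0063, 0, -1.5, 5], [-0.0016, 0.0101, 0, -2.3, 5], [-0.0023, 0.0145, 0, -3.3, 5], [-0.003, 0.0192, 0, -4.4, 5]]
[[-0.0008, 0.0053, 0, -1.2, 5], [-0.0017, 0.011, 0, -2.5, 5], [-0.0027, 0.0171, 0, -4.0, 5], [-0.0037, 0.0237, 0, -5.5, 5], [-0.0048, 0.0307, 0, -7.1, 5]]
[[-0.0012, 0.0074, 0, -1.7, 5], [-0.0024, 0.0152, 0, -3.5, 5], [-0.0037, 0.0234, 0, -5.4, 5], [-0.005, 0.0319, 0, -7.4, 5], [-0.0064, 0.0406, 0, -9.4, 5]]
[[-0.0014, 0.009, 0, -2.1, 5], [-0.0029, 0.0183, 0, -4.2, 5], [-0.0044, 0.0278, 0, -6.4, 5], [-0.0059, 0.0375, 0, -8.7, 5], [-0.0074, 0.0473, 0, -10.9, 5]]
[[-0.00
[... 378 characters left out ...]
.0254, 0, -5.9, 5], [-0.0052, 0.0332, 0, -7.7, 5], [-0.0064, 0.0406, 0, -9.4, 5]]
[[-0.0011, 0.007, 0, -1.6, 5], [-0.0021, 0.0136, 0, -3.2, 5], [-0.0031, 0.0198, 0, -4.6, 5], [-0.004, 0.0255, 0, -5.9, 5], [-0.0048, 0.0307, 0, -7.1, 5]]
[[-0.0007, 0.0048, 0, -1.1, 5], [-0.0014, 0.0091, 0, -2.1, 5], [-0.002, 0.0129, 0, -3.0, 5], [-0.0026, 0.0163, 0, -3.8, 5], [-0.003, 0.0192, 0, -4.4, 5]]
[[-0.0004, 0.0025, 0, -0.6, 5], [-0.0007, 0.0045, 0, -1.0, 5], [-0.001, 0.0062, 0, -1.4, 5], [-0.0012, 0.0075, 0, -1.7, 5], [-0.0013, 0.0084, 0, -2.0, 5]]
[[-0.0001, 0.0007, 0, -0.2, 5], [-0.0002, 0.0011, 0, -0.2, 5], [-0.0002, 0.0013, 0, -0.3, 5], [-0.0002, 0.0014, 0, -0.3, 5], [-0.0002, 0.0014, 0, -0.3, 5]]
```

View pics/c6.png

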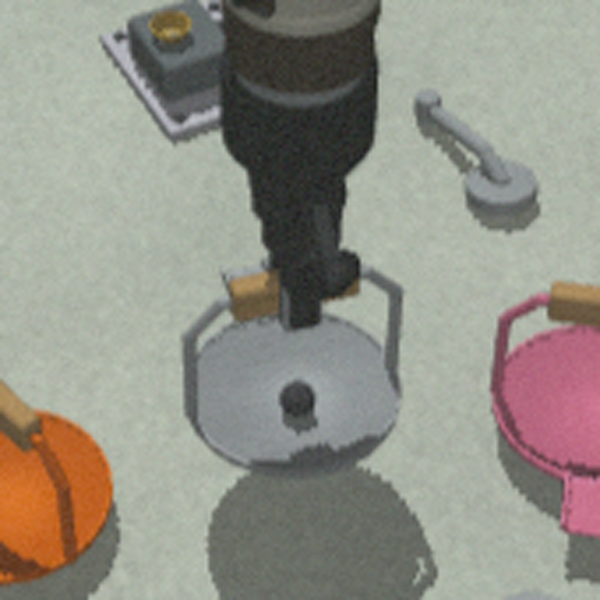

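The dish is lifted level, with the ball at centre, crop (297,398). I'll carry it with a smooth velocity profile and turn it on the way.

Emit:
move_arm([
  [[-0.0002,0.001,0,-0.2,5],[-0.0005,0.003,0,-0.7,5],[-0.001,0.006,0,-1.4,5],[-0.0016,0.01,0,-2.3,5],[-0.0023,0.015,0,-3.5,5]],
])

```text
clock: 11.75
eef_pos: [0.5608, -0.1716, 0.1413]
tool_rot: [0.045, 0.999, 0.0, 0.0]
ft_force: [0.1, -0.1, -2.3]
grip_width: 0.0131
grasp_force: 58.4
```

Emit:
move_arm([
  [[-0.001,0.006,0,-1.4,5],[-0.002,0.013,0,-3,5],[-0.0033,0.021,0,-4.8,5],[-0.0047,0.03,0,-6.9,5],[-0.0063,0.04,0,-9.2,5]],
])

```text
clock: 12.38
eef_pos: [0.5545, -0.1314, 0.1414]
tool_rot: [0.126, 0.992, 0.0, 0.0]
ft_force: [-0.1, 0.5, -2.4]
grip_width: 0.0129
grasp_force: 58.4
```

Emit:
move_arm([
  [[-0.0015,0.0094,0,-2.2,5],[-0.0029,0.0188,0,-4.4,5],[-0.0044,0.0282,0,-6.5,5],[-0.0058,0.0376,0,-8.7,5],[-0.0073,0.047,0,-10.9,5]],
])

```text
clock: 13.0
eef_pos: [0.5471, -0.0843, 0.1414]
tool_rot: [0.219, 0.976, 0.0, 0.0]
ft_force: [-0.1, -0.5, -2.5]
grip_width: 0.0132
grasp_force: 58.4
```

Emit:
move_arm([
  [[-0.0015,0.0094,0,-2.2,5],[-0.0029,0.0188,0,-4.4,5],[-0.0044,0.0282,0,-6.5,5],[-0.0058,0.0376,0,-8.7,5],[-0.0073,0.047,0,-10.9,5]],
])

```text
clock: 13.62
eef_pos: [0.5398, -0.0373, 0.1414]
tool_rot: [0.311, 0.95, 0.0, 0.0]
ft_force: [0.1, -0.2, -3.2]
grip_width: 0.0133
grasp_force: 58.4
```

Emit:
move_arm([
  [[-0.0015,0.0094,0,-2.2,5],[-0.0029,0.0188,0,-4.4,5],[-0.0044,0.0282,0,-6.5,5],[-0.0058,0.0376,0,-8.7,5],[-0.0073,0.047,0,-10.9,5]],
])

```text
clock: 14.25
eef_pos: [0.5325, 0.0096, 0.1414]
tool_rot: [0.4, 0.917, 0.0, 0.0]
ft_force: [-0.5, 1.0, -2.4]
grip_width: 0.0128
grasp_force: 58.4
```

Emit:
move_arm([
  [[-0.0015,0.0094,0,-2.2,5],[-0.0029,0.0188,0,-4.4,5],[-0.0044,0.0282,0,-6.5,5],[-0.0058,0.0376,0,-8.7,5],[-0.0073,0.047,0,-10.9,5]],
])

```text
clock: 14.88
eef_pos: [0.5252, 0.0566, 0.1414]
tool_rot: [0.485, 0.875, 0.0, 0.0]
ft_force: [-0.4, 0.1, -2.7]
grip_width: 0.0129
grasp_force: 58.4
```

Emit:
move_arm([
  [[-0.0015,0.0094,0,-2.2,5],[-0.0029,0.0188,0,-4.4,5],[-0.0044,0.0282,0,-6.5,5],[-0.0058,0.0376,0,-8.7,5],[-0.0073,0.047,0,-10.9,5]],
])

```text
clock: 15.5
eef_pos: [0.5178, 0.1036, 0.1414]
tool_rot: [0.566, 0.825, 0.0, 0.0]
ft_force: [0.2, -0.4, -1.9]
grip_width: 0.0127
grasp_force: 58.4
```

Emit:
move_arm([
  [[-0.0016,0.01,0,-2.3,5],[-0.003,0.019,0,-4.4,5],[-0.0043,0.027,0,-6.2,5],[-0.0053,0.034,0,-7.8,5],[-0.0063,0.04,0,-9.2,5]],
])

```text
clock: 16.12
eef_pos: [0.5116, 0.1436, 0.1414]
tool_rot: [0.63, 0.777, 0.0, 0.0]
ft_force: [-0.2, -0.0, -2.5]
grip_width: 0.0133
grasp_force: 58.4
```

Emit:
move_arm([
  [[-0.0008,0.005,0,-1.2,5],[-0.0014,0.009,0,-2.1,5],[-0.0018,0.012,0,-2.8,5],[-0.0021,0.014,0,-3.3,5],[-0.0023,0.015,0,-3.5,5]],
])

```text
clock: 16.75
eef_pos: [0.5095, 0.158, 0.1413]
tool_rot: [0.653, 0.757, -0.0, 0.0]
ft_force: [-0.5, -0.2, -2.6]
grip_width: 0.0129
grasp_force: 58.4
```

```bash
python3 s.py; python3 - <<'E'
from h import *
snap('side','s6');snap('top','t6'); a=cv2.imread('pics/s6.png')[140:290,220:370]; b=cv2.imread('pics/t6.png')[180:300,190:310]
cv2.imwrite('pics/c7.png',cv2.convertScaleAbs(np.hstack([cv2.resize(x,(400,400),interpolation=cv2.INTER_CUBIC) for x in(a,b)]),alpha=1.5))
E
```

```text
16.75 tcp [0.5095 0.158  0.1413] yawY 0.148 tilt [ 0. -0. -1.] j [ 0.301  0.361 -0.069  1.141 -0.     1.724] w 0.012911691030346685 g 58.380358815193176 F [-0.5 -0.2 -2.6]
```

View pics/c7.png

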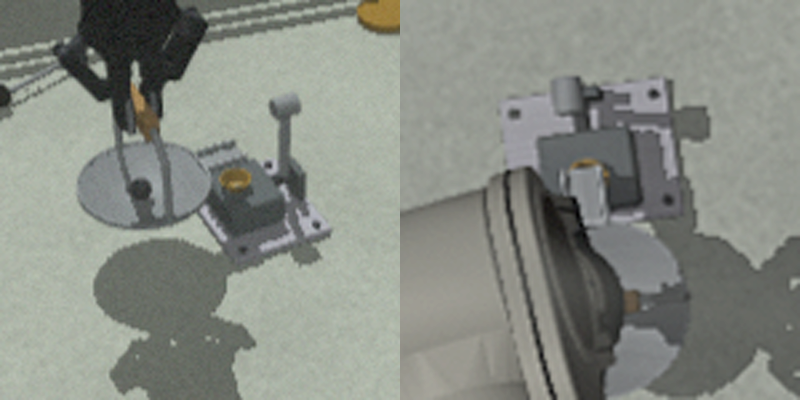

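The lip end is over the near edge of the cup, top crop (588,167), and squarely aligned. The ball is central and the lever upright. I'll check the offset numerically.

```bash
python3 - <<'E'
from h import *
u,v=190+188*.3,180+167*.3
print('lip end edge',px2w('t6',u,v,.083),'expect',np.array([.5977,.1712])+.005*np.array([.989,.149]))
# ball vs dish centre (TCP xy), dish z ~.055
K=400/150
print('ball',px2w('s6',220+140/K,140+188/K,.055+.019),'dish rim mid side',px2w('s6',220+145/K,140+184/K,.055+.025))
# lever grip seen
print('grip',px2w('t6',190+167*.3,180+95*.3,.117))
E
```

```text
lip end edge [0.6039 0.1677 0.083 ] expect [0.602645 0.171945]
ball [0.5042 0.1609 0.074 ] dish rim mid side [0.5084 0.1577 0.08  ]
grip [0.6477 0.178  0.117 ]
```

The lip is within about 5 mm of the target and the ball about 5 mm off centre. I'll let it settle, then hand in.

Emit:
move_arm([
  [[0,0.0003,0,0,5],[0,0.001,0,0,5],[0,0.0017,0,0,5],[0,0.002,0,0,5],[0,0.002,0,0,5]],
])

```text
clock: 17.48
eef_pos: [0.5095, 0.16, 0.1413]
tool_rot: [0.653, 0.757, 0.0, 0.0]
ft_force: [0.0, -0.8, -3.3]
grip_width: 0.0129
grasp_force: 58.4
```

Emit:
move_arm([
  [[0,0,0,0,5],[0,0,0,0,5],[0,0,0,0,5],[0,0,0,0,5],[0,0,0,0,5]],
])

```text
clock: 18.1
eef_pos: [0.5095, 0.16, 0.1413]
tool_rot: [0.653, 0.757, -0.0, -0.0]
ft_force: [-0.3, -0.1, -2.1]
grip_width: 0.013
grasp_force: 58.4
```

Emit:
move_arm([
  [[0,0,0,0,5],[0,0,0,0,5],[0,0,0,0,5],[0,0,0,0,5],[0,0,0,0,5]],
])

```text
clock: 18.73
eef_pos: [0.5095, 0.16, 0.1413]
tool_rot: [0.653, 0.757, -0.0, -0.0]
ft_force: [-0.2, -0.5, -1.9]
grip_width: 0.0132
grasp_force: 58.4
```

```bash
python3 s.py; python3 -c "
from workcell import job
print(job.job_done())"
```

```text
18.725 tcp [0.5095 0.16   0.1413] yawY 0.148 tilt [-0. -0. -1.] j [ 0.304  0.362 -0.067  1.141 -0.     1.727] w 0.013234313178694567 g 58.377113342285156 F [-0.2 -0.5 -1.9]
the job is handed in; nothing more can be done
None
```

I handed the job in at 18.7 s (no verdict was returned): the lever is straight up, and the dish is held level and steady with the ball about 5 mm off centre and the lip about 30 mm above the cup, within about 5 mm of it sideways.

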